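Turn the upside-down glass over onto the plate

TASK

One of the two drinking glasses stands upside down, as it was left to dry. Turn it over and stand it mouth-up in the middle part of the plate, ready to be filled for the pills; do not drop it or knock it over, and leave the other glass where it stands.

Things in the scene. Friction and masses are not known exactly. Their poses are not given: they have to be found in the camera images.
- glass: Clear round tumbler, starts mouth-down: 84 mm high, base 54 mm across, rim 64 mm, straight taper, open, about 0.14 kg. Origin: centre of the outside of its base; z runs from base to mouth (at the start the origin is 84 mm above the table, z down). Grip it across its sides anywhere. Laid gently on its side (about 60 mm across) it stays there: its outside has flats 22 mm wide.
- other_glass: An identical glass (84 mm high, 64 mm rim) that already stands mouth-up on the table; a bystander. Origin at the centre of the underside of its base, z towards its mouth.
- plate: A plain, loose off-white dinner plate, 200 mm across, rim 18 to 20 mm high, with a flat middle about 150 mm across whose upper face is 8 mm above the table. Origin at the centre of its underside, z up.
Mind the look-alikes: they are no part of the job. Leave any turquoise look-alike of the glass alone.

How it is judged (in metres and radians):
At the end, for the whole second after the job is handed in: The glass stands at rest mouth-up (within 0.1 rad) with its whole base on the flat middle of the plate (centres within 48 mm), the plate lies flat on the table, and the other glass still stands upright (angle between each of glass, plate, other_glass's own z axis and vertical below 0.1 rad and horizontal distance between glass and plate below 0.048 m and z of glass in the frame of plate between 0.003 and 0.014 m and linear speed of glass below 0.02 m/s); the robot touches nothing.
It fails at once if the glass is dropped or knocked over (moves faster than 0.7 m/s with no finger touching it, a fall of about 25 mm) (linear speed of glass above 0.7 m/s and contact force between glass and the fingers below 0.01 N).
It fails at once if the other glass is moved by more than 50 mm (distance of other_glass from where it was at the start of the episode above 0.05 m).
It also fails if it takes over 64 s, if anything falls off the work surface, if the arm or the gripper's body presses on something with over 40 N, if the wrist force passes 120 N, or if a joint passes its speed limit or range.

ROBOT

A 7-joint arm with a two-finger parallel gripper is mounted at the origin on the work surface; the furniture and walls round the work are solid. World frame = base frame: x ahead of the robot, y to its left, z up, the work surface at z = 0. Lengths are in mm, angles in rad, forces in N, time in s.
With the tool pointing down it reaches from about 400 to 875 mm from the base axis. Payload 4.4 kg.
Tool frame: the origin (TCP) lies midway between the tips of the shut fingers; the grasp point (between the pads) lies 19 mm behind it; z points along the fingers, y is the line along which they close (so a half turn about z gives the same grasp; the last joint's range is limited). The gripper opens to 85 mm and grips with 20 to 120 N. Pads are 22 mm wide; open, the fingers measure 114 mm over their backs; the gripper's body (76 mm by 85 mm) begins 54 mm behind the grasp point. The pads swing forward as they close: fully open they stand 13 mm farther back than shut.
Start: joints at [-1.177, 0.628, 0.038, 1.517, -0.027, 0.996, -0.02], TCP at [288.429, 582.517, 231.313] pointing down, gripper open.
Joint ranges: [-3.06, 3.06], [-0.37, 2.12], [-1.25, 1.32], [0.18, 2.47], [-1.1, 4.24], [0.23, 1.98], [-2.94, 2.94]. Speed limits (rad/s): [2.57, 2.57, 3.14, 3.14, 3.14, 3.14, 3.14].

INTERFACE

Orientations are given as [roll, pitch, yaw] about the fixed x, y, z axes, in that order (R = Rz(yaw) Ry(pitch) Rx(roll)).
In Python, from cell import readout, optics, order gives the robot as it stands.
- The arm moves only by the shell command python3 -m jog 'ROWS'. ROWS is a JSON object of lists of equal length, an entry for each row: "claw": the opening, from 0 (shut) to 1 (fully open); "xyz": the shift along the tool's x, y, z each as a share of 0.1 m, from -1 to 1, a list of three; "twist": the turn, a rotation vector about the tool's x, y, z each as a share of 180 degrees, from -1 to 1, a list of three. A call has 1 to 12 rows; each row shifts and turns the commanded pose from where the row before left it, along the tool's axes as they then stand; what a row does not reach is not made up. A row lasts 1/8 s, in which the tool goes at most 62.5 mm and 10.7 degrees, less where a joint would pass 70% of its speed; a pose out of reach is approached as far as the arm can. A call with a number of a shift or a turn outside -1 to 1 is refused whole. A call with a gripper value outside its range is refused whole. The fingers move at their own pace and stop on an object; the grip force is fixed at half the most. Time passes only in rows, so rows that do not move let the fingers close. It gives the time, the measured TCP pose, the force, the opening and the grip force at its end, in the units of the state.
- readout.read_state(): the state, without advancing time (a new reading comes with each control period).
- optics.get_image(name): name is "side" or "top"; returns a dict with "color" (384x512x3 uint8, red, green, blue), "fovy" (degrees; the focal length in pixels is half the picture's height over the tangent of half this angle, whatever the lens; pixels are square), "cx", "cy" (the principal point, pixels), "view" (4x4, takes a point from world to camera coordinates). Camera axes: x right, y up, looking along -z (the intrinsics and any distortion apply to the point x, -y, -z); pixel columns grow to the right and rows downward; lengths in mm; the calibration is good to about 2 mm. A picture is of the moment at which its call begins. There is no depth.
- order.finish_job(): hands the job in; it is judged then, once.
Trained networks look in the newest picture that a camera, given by its name, has taken for a name from the list of things; names that differ only in an ending like _2 or _b are one class to them, and where a whole thing is asked for, a point or a joint stands for the part that bears it (a point fixed in the world has none). Each returns a list of dicts, best first, with "score" (0 to 1); they miss things now and then, are a little off and sometimes report something else, mostly with a low value. They report only what shows in the picture. A call takes as long as a camera call. They do not tell look-alikes from the thing itself.
- optics.boxes_of(camera, label): "rect" ([left, top, width, height] in pixels, round what is visible of it).
The state is a dict: "clock": time; "qpos": joint angles; "qd": joint speeds; "tau": joint torques, N m; "eef_pos": TCP position; "tool_rot": TCP orientation; "force": force on the tool from outside, world axes, zero at the start; "torque": the same for the moment, N m; "width": finger opening in mm; "gripper_force": force on a finger pad.
Only numpy, scipy, OpenCV 4.12 (cv2) and the standard library are available. Lean on these libraries where they do the work, as an engineer would, in place of code of your own. Each camera call takes 0.05 s, during which the arm holds its last target. There are 200 camera calls.

## Working session

There is one attempt and no reset: what is moved stays moved. The work goes in short steps, Python scripts to look and compute and a shell command to move; the robot and the scene stay as the last step left them, time stands still between calls to the robot, and variables do not carry over. Pictures are saved under pics/ and viewed, at most 13 in all, crops included, and the job is handed in when it is done.

```bash
mkdir -p pics; ls; python3 - <<'E'
from cell import readout, optics
import cv2
for c in("side","top"):
    d=optics.get_image(c); cv2.imwrite(f"pics/{c}0.png",d["color"][:,:,::-1])
    print(c,{k:(v.tolist() if hasattr(v,'tolist') else v) for k,v in d.items() if k!="color"})
    for l in("glass","plate"):
        for b in optics.boxes_of(c,l): print(l,b)
s=readout.read_state();print(s)
E
```

```text
pics
side {'fovy': 43.144103282677634, 'cx': 271.60103006514305, 'cy': 189.22309767737391, 'view': [[0.9601710096110573, -0.27932020759260145, 0.007200967498106592, -499.21646751215127], [0.1196528785400983, 0.4343260990703288, 0.8927732233458952, -166.09591546798816], [-0.25249717020107626, -0.8563533507243238, 0.45044879591766246, -1356.913640273885], [0.0, 0.0, 0.0, 1.0]]}
glass {'rect': [232.5, 158.8, 18.4, 29.0], 'score': 0.86}
glass {'rect': [255.9, 147.1, 16.1, 29.2], 'score': 0.58}
plate {'rect': [247.5, 252.8, 80.3, 50.3], 'score': 0.82}
top {'fovy': 46.11014595393092, 'cx': 255.52931797367742, 'cy': 188.53051662422496, 'view': [[0.02438951164364621, -0.9996321394453047, -0.011863284106308566, 32.59144403695893], [0.9992820484537166, 0.024033390872221692, 0.02928794566586393, -517.2991212259965], [-0.028992056841970284, -0.012569085534976493, 0.9995006146715901, -1248.6259186017453], [0.0, 0.0, 0.0, 1.0]]}
glass {'rect': [151.7, 186.6, 27.6, 19.1], 'score': 0.67}
glass {'rect': [121.3, 141.3, 28.5, 23.5], 'score': 0.63}
plate {'rect': [343.8, 170.7, 74.1, 68.7], 'score': 0.63}
{'clock': 0.3, 'qpos': array([-1.17678579,  0.62876094,  0.03848951,  1.51768514, -0.02701599,
        0.99630607, -0.01997784]), 'qd': array([ 0.00048072, -0.00327853,  0.00017754, -0.00269341,  0.0001995 ,
        0.00133084, -0.00060021]), 'tau': array([-8.22204129e-04, -5.62715185e+01,  1.22377418e+00, -1.93373001e+01,
        1.08468096e-02,  6.57992976e-03, -1.92445594e-05]), 'eef_pos': array([288.34867755, 582.33506002, 230.98776378]), 'tool_rot': array([-3.14095105e+00, -2.23727167e-05,  2.68177259e+00]), 'force': array([ 1.26414007, -0.53179233,  1.1090444 ]), 'torque': array([-0.04748418, -0.02157289,  0.02063499]), 'gripper_force': 0.0, 'width': 85.42467366498141}
```

View pics/side0.png

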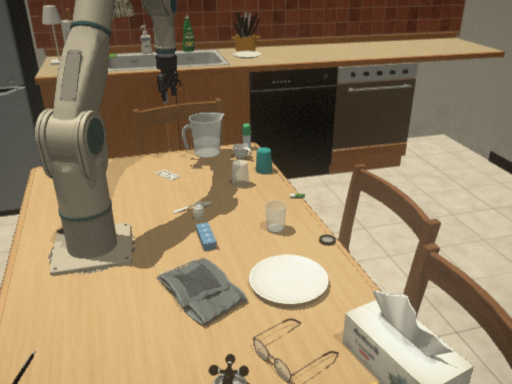

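View pics/top0.png

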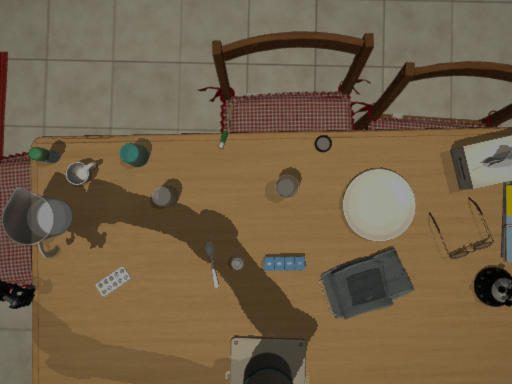

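```bash
cat > h.py <<'E'
import numpy as np, cv2
from cell import optics
def proj(d,p):
    p=np.atleast_2d(np.array(p,float)); q=p@d["view"][:3,:3].T+d["view"][:3,3]
    f=192/np.tan(np.radians(d["fovy"]/2)); return np.c_[d["cx"]+f*q[:,0]/-q[:,2], d["cy"]+f*q[:,1]/q[:,2]]
def ray(d,u,v,z):
    f=192/np.tan(np.radians(d["fovy"]/2)); R=d["view"][:3,:3]; o=-R.T@d["view"][:3,3]
    r=R.T@np.array([(u-d["cx"])/f,-(v-d["cy"])/f,-1]); return o+r*(z-o[2])/r[2]
E
python3 - <<'E'
from h import *
S=optics.get_image("side")["color"];T=optics.get_image("top")["color"]
cr=lambda im,u,v:cv2.resize(im[v-25:v+25,u-25:u+25],(290,290),interpolation=cv2.INTER_CUBIC)
o=np.vstack([np.hstack([cr(S,241,173),cr(S,276,217)]),np.hstack([cr(T,162,196),cr(T,287,186)])])
cv2.imwrite("pics/z.png",o[:,:,::-1])
ds,dt=optics.get_image("side"),optics.get_image("top")
print("side base pts z0",ray(ds,240,187,0),ray(ds,276,231,0),"top z84",ray(dt,162,196,40),ray(dt,287,186,40),"plate",ray(dt,379,204.5,15),ray(ds,288.5,279,15),"turq",ray(dt,132,153,40))
E
```

```text
side base pts z0 [482.03747336 267.62542118   0.        ] [519.76976935 -47.47414524   0.        ] top z84 [488.99647565 298.45631151  40.        ] [524.338491   -40.45169821  40.        ] plate [ 480.29710129 -296.41775176   15.        ] [ 477.3433524  -297.47146309   15.        ] turq [604.28509438 384.07863843  40.        ]
```

View pics/z.png

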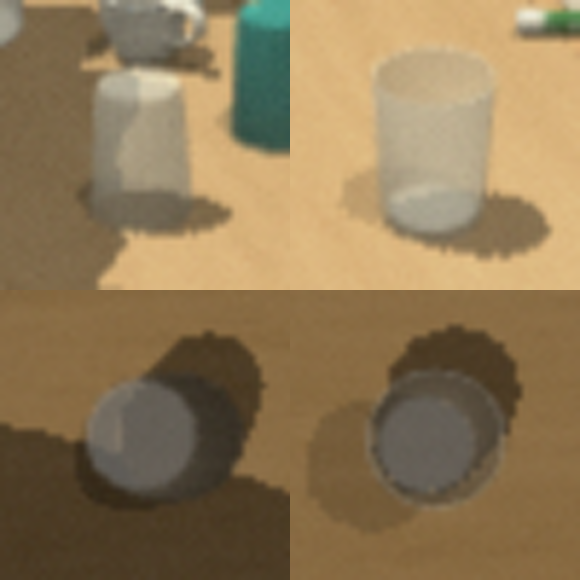

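```bash
cat >> h.py <<'E'
from scipy.spatial.transform import Rotation as Ro
from cell import readout
def st():
    s=readout.read_state(); return s, np.array(s["eef_pos"]), Ro.from_euler("xyz",s["tool_rot"])
def go(p,R=None):  # share-units: shift in current tool axes, then rotvec
    s,p0,R0=st(); d=R0.inv().apply(np.array(p)-p0)/100
    print("shift",d.round(3), "twist",None if R is None else ((R0.inv()*R).as_rotvec()/np.pi).round(4))
def tool(az,phi): # y radial at azimuth az; body leans phi deg towards right (tool z swings left)
    a=np.radians(az); y=np.array([np.cos(a),np.sin(a),0]); z=np.array([0,0,-1.]); x=np.cross(y,z)
    return Ro.from_matrix(np.c_[x,y,z])*Ro.from_euler("y",phi,degrees=True)
E
python3 - <<'E'
from h import *
ds,dt=optics.get_image("side"),optics.get_image("top")
print(ray(ds,240.1,162.7,84),ray(dt,161.3,196,84))
print(ray(ds,299-0 and 216+140/5.8,148+205/5.8,0))
go([485,285,300],tool(30.5,0))
E
```

```text
[488.83066165 287.43445212  84.        ] [488.62593729 290.61673868  84.        ]
[489.04232375 296.01814941   0.        ]
shift [-3.082 -1.794 -0.687] twist [ 0.     -0.      0.1842]
```

```bash
python3 -m jog '{"claw":[1,1,1,1,1,1,1,1,1,1,1,1],"xyz":[[0,0,-0.35],[0,0,-0.35],[-0.4,-0.2,0],[-0.4,-0.2,0],[-0.4,-0.25,0],[-0.4,-0.25,0],[-0.4,-0.25,0],[-0.4,-0.25,0],[-0.4,-0.25,0],[-0.3,-0.15,0],[0,0,0],[0,0,0]],"twist":[[0,0,0],[0,0,0],[0,0,0],[0,0,0],[0,0,0],[0,0,0],[0,0,0],[0,0,0],[0,0,0],[0,0,0.06],[0,0,0.06],[0,0,0.064]]}'
python3 -m jog '{"claw":[1,1,1,1,1,1,1,1],"xyz":[[0,0,0],[0,0,0],[0,0,0],[0,0,0],[0,0,0],[0,0,0],[0,0,0],[0,0,0]],"twist":[[0,0.05,0],[0,0.05,0],[0,0.05,0],[0,0.05,0],[0,0.05,0],[0,0.05,0],[0,0,0],[0,0,0]]}'
python3 -c "
from h import *
s,p,R=st();print(s['clock'],s['qpos'].round(2),p,s['tool_rot'])"
```

```text
clock: 2.1
eef_pos: [486.7, 283.0, 301.4]
tool_rot: [3.141, -0.0, 2.112]
force: [-0.3, 0.0, -0.5]
width: 85.7
gripper_force: 0.0
clock: 3.1
eef_pos: [486.1, 284.5, 302.0]
tool_rot: [3.14, -0.941, 2.122]
force: [-0.1, 0.3, 0.5]
width: 85.2
gripper_force: 0.0
3.1 [-0.07  0.69 -0.08  1.63 -0.8   1.39  0.81] [486.12364638 284.50199255 302.02254833] [ 3.13976415 -0.94090972  2.12205874]
```

```bash
python3 -m jog '{"claw":[1,1,1,1,1,1,1,1,1,1,1,1],"xyz":[[0,0,0],[0,0,0],[0,0,0],[0,0,0],[0,0,0],[0,0,0],[0,0,0],[0,0,0],[0,0,0],[0,0,0],[0,0,0],[0,0,0]],"twist":[[0,-0.058,0],[0,-0.058,0],[0,-0.058,0],[0,-0.058,0],[0,-0.058,0],[0,-0.058,0],[0,-0.058,0],[0,-0.058,0],[0,-0.058,0],[0,-0.058,0],[0,-0.058,0],[0,-0.058,0]]}'
python3 -c "
from h import *
s,p,R=st();print(s['clock'],s['qpos'].round(2),p,s['tool_rot'])"
```

```text
clock: 4.6
eef_pos: [485.0, 287.9, 302.4]
tool_rot: [3.127, 1.244, 2.113]
force: [-0.3, -0.9, -0.1]
width: 85.4
gripper_force: 0.0
4.6 [-1.46  0.92  0.61  1.66  0.66  1.32 -0.75] [485.03197647 287.90432251 302.40568544] [3.12682846 1.24415142 2.11299585]
```

```bash
python3 - <<'E'
from h import *
R=tool(30.6,35); z=R.as_matrix()[:,2]; G=np.array([488.7,289.5,52])
s,p0,R0=st(); print(((R0.inv()*R).as_rotvec()/np.pi).round(4))
P=G+22*z; print(z,P, R.inv().apply(P-140*z-p0)/100)
E
```

```text
[0.0042 0.5904 0.0072]
[-0.29197416  0.49370134 -0.81915204] [482.27656845 300.36142958  33.97865503] [-1.44031224  0.03969488  0.86837149]
```

```bash
python3 -m jog '{"claw":[1,1,1,1,1,1,1,1,1,1,1],"xyz":[[0,0,0],[0,0,0],[0,0,0],[0,0,0],[0,0,0],[0,0,0],[0,0,0],[0,0,0],[0,0,0],[0,0,0],[0,0,0]],"twist":[[0,0.054,0.001],[0,0.054,0.001],[0,0.054,0.001],[0,0.054,0.001],[0,0.054,0.001],[0,0.054,0.001],[0,0.054,0.001],[0,0.054,0],[0,0.054,0],[0,0.054,0],[0.004,0.05,0]]}'
python3 -m jog '{"claw":[1,1,1,1,1,1],"xyz":[[-0.36,0.01,0.22],[-0.36,0.01,0.22],[-0.36,0.01,0.22],[-0.36,0.01,0.21],[0,0,0],[0,0,0]],"twist":[[0,0,0],[0,0,0],[0,0,0],[0,0,0],[0,0,0],[0,0,0]]}'
python3 - <<'E'
from h import *
R=tool(30.6,35); z=R.as_matrix()[:,2]; G=np.array([488.7,289.5,52])
print(st()[0]['qpos'].round(2)); go(G+22*z,R)
ds,dt=optics.get_image("side"),optics.get_image("top")
a=cv2.resize(ds["color"][70:220,150:350],(800,600)); cv2.imwrite("pics/a.png",a[:,:,::-1])
E
```

```text
clock: 5.98
eef_pos: [486.2, 285.1, 304.5]
tool_rot: [3.132, -0.613, 2.117]
force: [-0.5, -0.0, -0.5]
width: 85.0
gripper_force: 0.0
clock: 6.72
eef_pos: [525.1, 229.5, 150.0]
tool_rot: [3.136, -0.61, 2.115]
force: [-0.5, 0.4, 0.2]
width: 85.4
gripper_force: 0.0
[-0.13  0.77 -0.01  1.69 -0.65  1.04  0.85]
shift [ 0.014 -0.008  1.425] twist [0.     0.0004 0.0027]
```

View pics/a.png

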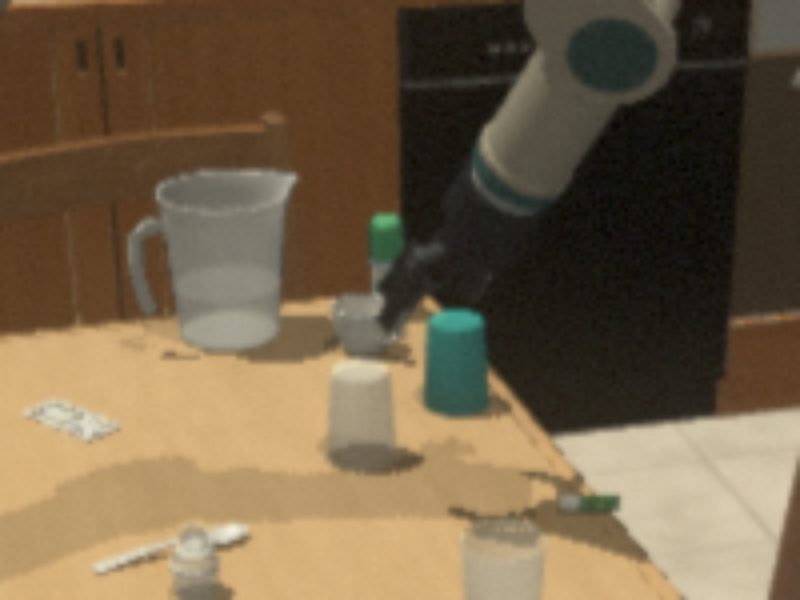

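The crop shows the open gripper tilted (fingertips near (390,325) of the crop) above and to the right of the inverted glass (360,415), with the approach free.

```bash
python3 -m jog '{"claw":[1,1,1,1,1,1,1,1,1,1],"xyz":[[0.007,0,0.24],[0.007,0,0.24],[0,-0.008,0.24],[0,0,0.2],[0,0,0.15],[0,0,0.15],[0,0,0.1],[0,0,0.1],[0,0,0],[0,0,0]],"twist":[[0,0,0.0027],[0,0,0],[0,0,0],[0,0,0],[0,0,0],[0,0,0],[0,0,0],[0,0,0],[0,0,0],[0,0,0]]}'
python3 -m jog '{"claw":[0.6,0,0,0,0,0,0,0],"xyz":[[0,0,0],[0,0,0],[0,0,0],[0,0,0],[0,0,0],[0,0,0],[0,0,0],[0,0,0]],"twist":[[0,0,0],[0,0,0],[0,0,0],[0,0,0],[0,0,0],[0,0,0],[0,0,0],[0,0,0]]}'
```

```text
clock: 8.07
eef_pos: [482.6, 297.5, 32.0]
tool_rot: [-3.138, -0.609, 2.1]
force: [-0.0, 0.3, 0.1]
width: 85.6
gripper_force: 0.0
clock: 9.07
eef_pos: [482.7, 297.3, 32.8]
tool_rot: [-3.139, -0.61, 2.1]
force: [-0.0, -1.8, 4.9]
width: 56.1
gripper_force: 62.5
```

```bash
python3 -m jog '{"claw":[0,0,0,0,0,0],"xyz":[[0.06,0,-0.08],[0.14,0,-0.2],[0.17,0,-0.25],[0.17,0,-0.25],[0.17,0,-0.25],[0,0,0]],"twist":[[0,0,0],[0,0,0],[0,0,0],[0,0,0],[0,0,0],[0,0,0]]}'
python3 - <<'E'
from h import *
ds=optics.get_image("side");dt=optics.get_image("top")
a=np.hstack([cv2.resize(ds["color"][90:220,190:320],(400,400)),cv2.resize(dt["color"][130:260,110:240],(400,400))]); cv2.imwrite("pics/b.png",a[:,:,::-1])
s,p0,R0=st()
# move to grasp point (505,140,130) with az: choose keep current rotation, translate first
z=R0.as_matrix()[:,2]; print(p0, R0.inv().apply(np.array([505,150,150])+22*z-p0)/100)
E
```

```text
clock: 9.82
eef_pos: [484.2, 297.8, 159.4]
tool_rot: [3.14, -0.608, 2.104]
force: [0.2, -0.7, -1.9]
width: 56.4
gripper_force: 64.0
[482.69417446 297.1072696  156.88465436] [-1.17312172 -0.55334424 -0.51221943]
```

View pics/b.png

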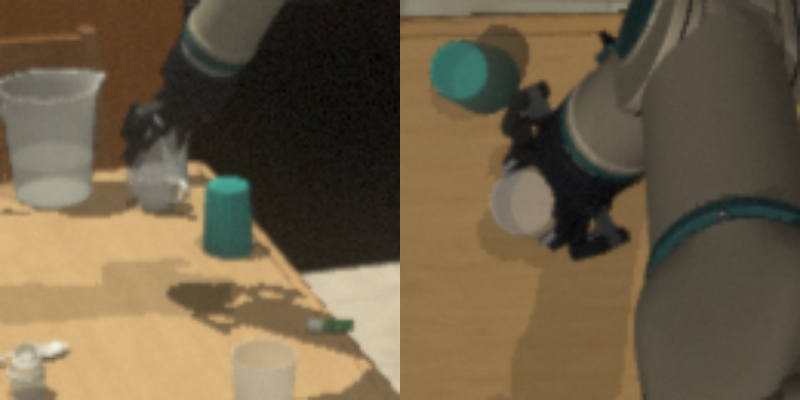

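The glass is held firmly, still mouth-down and upright (side crop (160,165), top crop (525,200)); clear of the turquoise glass.

```bash
python3 -m jog '{"claw":[0,0,0,0,0,0,0],"xyz":[[-0.1,-0.05,-0.05],[-0.2,-0.1,-0.1],[-0.25,-0.12,-0.1],[-0.25,-0.12,-0.1],[-0.25,-0.11,-0.1],[-0.12,-0.05,-0.06],[0,0,0]],"twist":[[0,0,0],[0,0,0],[0,0,0],[0,0,0],[0,0,0],[0,0,0],[0,0,0]]}'
python3 - <<'E'
from h import *
R=tool(16.5,-58);z=R.as_matrix()[:,2]
print(st()[0]['qpos'].round(2)); go(np.array([505,150,29+12])+22*z,R)
E
```

```text
clock: 10.8
eef_pos: [499.2, 159.7, 131.5]
tool_rot: [-3.137, -0.609, 2.096]
force: [-0.5, -0.4, -1.7]
width: 56.2
gripper_force: 64.0
[-0.03  0.77  0.    1.79 -0.63  1.01  0.96]
shift [-0.826 -0.039  0.669] twist [ 0.0157 -0.5133  0.0841]
```

```bash
python3 -m jog '{"claw":[0,0,0,0,0,0,0,0,0,0,0,0],"xyz":[[0,0,0],[0,0,0],[0,0,0],[0,0,0],[0,0,0],[0,0,0],[0,0,0],[0,0,0],[0,0,0],[0,0,0],[0,0,0],[0,0,0]],"twist":[[0.001,-0.02,0.003],[0.0014,-0.0467,0.0077],[0.0014,-0.0467,0.0077],[0.0014,-0.0467,0.0077],[0.0014,-0.0467,0.0077],[0.0014,-0.0467,0.0077],[0.0014,-0.0467,0.0077],[0.0014,-0.0467,0.0077],[0.0014,-0.0467,0.0077],[0.0014,-0.0467,0.0077],[0.0014,-0.0467,0.0077],[0.001,-0.026,0.004]]}'
python3 -m jog '{"claw":[0,0],"xyz":[[0,0,0],[0,0,0]],"twist":[[0,0,0],[0,0,0]]}'
python3 - <<'E'
from h import *
R=tool(16.5,-58);z=R.as_matrix()[:,2]
print(st()[0]['qpos'].round(2)); go(np.array([505,150,29+12])+22*z,R)
ds=optics.get_image("side");dt=optics.get_image("top")
a=np.hstack([cv2.resize(ds["color"][90:220,190:320],(400,400)),cv2.resize(dt["color"][130:260,150:280],(400,400))]); cv2.imwrite("pics/c.png",a[:,:,::-1])
E
```

```text
clock: 12.3
eef_pos: [497.2, 164.9, 129.2]
tool_rot: [-3.137, 1.012, 1.871]
force: [-0.3, -0.3, -1.3]
width: 56.2
gripper_force: 64.0
clock: 12.55
eef_pos: [498.5, 161.5, 132.2]
tool_rot: [3.141, 1.009, 1.862]
force: [0.7, 0.1, -0.7]
width: 56.5
gripper_force: 64.0
[-1.4   1.22  0.98  1.8   0.02  0.88 -0.39]
shift [0.702 0.028 0.815] twist [ 0.0008 -0.0011  0.0005]
```

View pics/c.png

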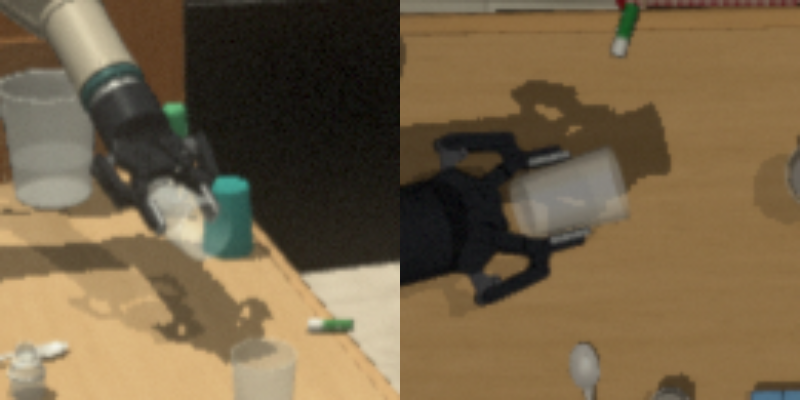

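The glass is now horizontal, mouth to the right of the top view (crop (600,190)), table free under it; lowering.

```bash
python3 -m jog '{"claw":[0,0,0,0,0,0,0,0],"xyz":[[0.1,0,0.1],[0.13,0.01,0.15],[0.13,0.01,0.16],[0.13,0.01,0.16],[0.12,0,0.14],[0.09,0,0.105],[0,0,0],[0,0,0]],"twist":[[0,0,0],[0,0,0],[0,0,0],[0,0,0],[0,0,0],[0,0,0],[0,0,0],[0,0,0]]}'
python3 -m jog '{"claw":[0,0,0,0,0],"xyz":[[0.025,0,0.016],[0.025,0,0.016],[0.017,0,0.01],[0,0,0],[0,0,0]],"twist":[[0,0,0],[0,0,0],[0,0,0],[0,0,0],[0,0,0]]}'
python3 - <<'E'
from h import *
R=tool(16.5,-58);z=R.as_matrix()[:,2]
s=st()[0];print(s['qpos'].round(2)); go(np.array([505,150,29])+22*z,R)
E
```

```text
clock: 13.65
eef_pos: [511.3, 132.0, 29.9]
tool_rot: [3.14, 1.011, 1.861]
force: [-0.3, 0.4, -0.8]
width: 56.1
gripper_force: 64.0
clock: 14.28
eef_pos: [511.1, 132.0, 23.0]
tool_rot: [3.14, 1.012, 1.861]
force: [-2.2, 3.5, 6.1]
width: 56.2
gripper_force: 65.1
[-1.33  1.38  0.9   1.8  -0.05  0.73 -0.45]
shift [ 0.05  -0.007  0.027] twist [0.001  0.     0.0004]
```

```bash
python3 -m jog '{"claw":[0,0,0,0],"xyz":[[0.012,0,0.008],[0.012,0,0.008],[0,0,0],[0,0,0]],"twist":[[0,0,0],[0,0,0],[0,0,0],[0,0,0]]}'
python3 - <<'E'
from h import *
ds=optics.get_image("side");dt=optics.get_image("top")
a=np.hstack([cv2.resize(ds["color"][110:220,210:320],(400,400),interpolation=2),cv2.resize(dt["color"][140:240,170:270],(400,400),interpolation=2)]); cv2.imwrite("pics/d.png",a[:,:,::-1])
E
```

```text
clock: 14.78
eef_pos: [511.2, 132.0, 22.9]
tool_rot: [3.14, 1.015, 1.86]
force: [-7.7, 10.0, 17.9]
width: 56.5
gripper_force: 66.8
```

View pics/d.png

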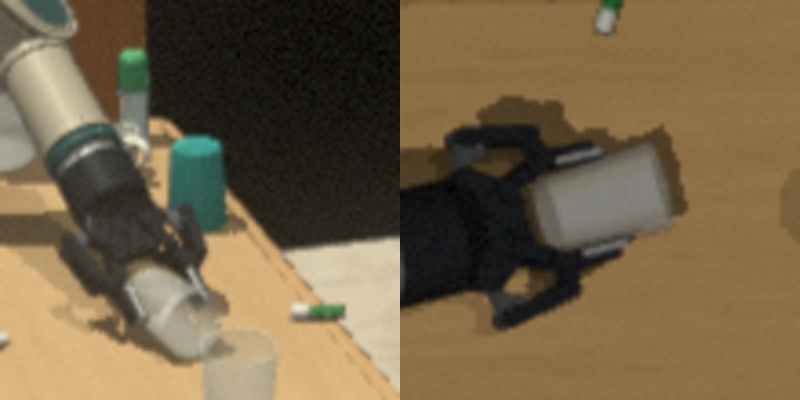

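```bash
python3 -m jog '{"claw":[0,0.72,0.76,0.8,0.85,0.9,1,1],"xyz":[[-0.015,0,-0.009],[0,0,0],[0,0,0],[0,0,0],[0,0,0],[0,0,0],[0,0,0],[0,0,0]],"twist":[[0,0,0],[0,0,0],[0,0,0],[0,0,0],[0,0,0],[0,0,0],[0,0,0],[0,0,0]]}'
python3 -m jog '{"claw":[1,1,1,1,1,1],"xyz":[[0,0,-0.12],[0,0,-0.25],[0,0,-0.3],[-0.2,0,-0.3],[-0.4,0,-0.3],[-0.4,0,-0.3]],"twist":[[0,0,0],[0,0,0],[0,0,0],[0,0,0],[0,0,0],[0,0,0]]}'
python3 - <<'E'
from h import *
ds=optics.get_image("side");dt=optics.get_image("top")
for c in("side","top"): print(optics.boxes_of(c,"glass"))
a=np.hstack([cv2.resize(ds["color"][130:230,210:310],(400,400),interpolation=2),cv2.resize(dt["color"][150:230,180:260],(400,400),interpolation=2)]); cv2.imwrite("pics/e.png",a[:,:,::-1])
E
```

```text
clock: 15.88
eef_pos: [511.0, 131.7, 20.4]
tool_rot: [3.141, 1.011, 1.862]
force: [0.0, -0.3, 0.3]
width: 85.6
gripper_force: 0.0
clock: 16.62
eef_pos: [487.6, 209.1, 190.3]
tool_rot: [3.141, 1.011, 1.863]
force: [1.0, 0.3, -0.2]
width: 85.4
gripper_force: 0.0
[{'rect': [259.5, 146.5, 11.5, 30.2], 'score': 0.95}, {'rect': [245.2, 183.8, 27.0, 21.2], 'score': 0.77}]
[{'rect': [202.8, 174.6, 38.0, 24.9], 'score': 0.72}, {'rect': [121.7, 145.8, 25.7, 21.4], 'score': 0.57}]
```

View pics/e.png

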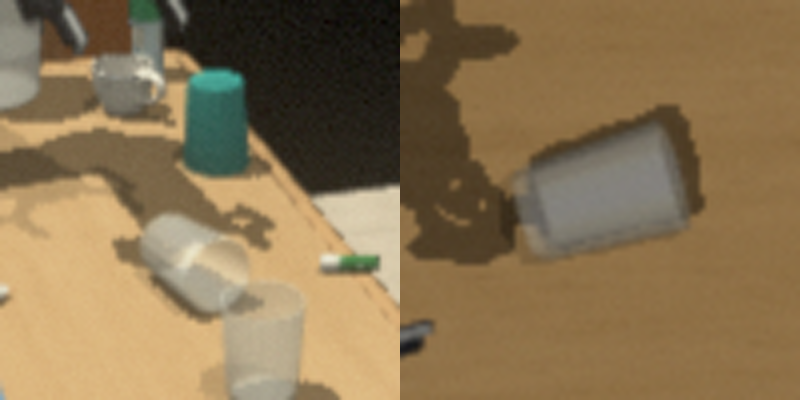

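The glass lies still on its side: in the top view, base at about pixel (205,193), mouth at about (236,185).

```bash
python3 - <<'E'
from h import *
dt=optics.get_image("top");ds=optics.get_image("side")
b=ray(dt,205,193,27);m=ray(dt,235.6,185,32);print(b,m,np.linalg.norm(m-b),np.degrees(np.arctan2(*(m-b)[:2][::-1])))
c=(b+m)/2
print("side check",proj(ds,[b,m,c]))
u=(m-b)[:2]/np.linalg.norm((m-b)[:2]); az=np.degrees(np.arctan2(u[1],u[0]))+90
R=tool(az,35);z=R.as_matrix()[:,2]
print("az",az)
G=np.r_[(c[:2]+3*u),30]; P=G+22*z; print("G",G,"TCP",P)
s,p0,R0=st();print("twist",((R0.inv()*R).as_rotvec()/np.pi).round(4),"then shift to 120 back",R.inv().apply(P-120*z-p0)/100)
E
```

```text
[500.193231   183.25518159  27.        ] [523.99702206  99.503232    32.        ] 87.21243907509714 -74.13390899961344
side check [[250.7384692  189.9834589 ]
 [264.23806211 199.06399581]
 [257.34437054 194.42693592]]
az 15.866091000386561
G [512.9152965  138.49349696  30.        ] TCP [509.46547527 150.63144814  11.97865503]
twist [0.0007 0.5161 0.0052] then shift to 120 back [-1.5134297   0.05440248 -0.11615394]
```

```bash
python3 -m jog '{"claw":[1,1,1,1,1,1,1,1,1,1],"xyz":[[0,0,0],[0,0,0],[0,0,0],[0,0,0],[0,0,0],[0,0,0],[0,0,0],[0,0,0],[0,0,0],[0,0,0]],"twist":[[0,0.0516,0.0005],[0,0.0516,0.0005],[0,0.0516,0.0005],[0,0.0516,0.0005],[0,0.0516,0.0005],[0,0.0516,0.0005],[0,0.0516,0.0005],[0,0.0516,0.0005],[0,0.0516,0.0005],[0,0.0516,0.0005]]}'
python3 -m jog '{"claw":[1,1,1,1,1,1],"xyz":[[-0.38,0.013,-0.03],[-0.38,0.013,-0.03],[-0.38,0.013,-0.03],[-0.37,0.013,-0.03],[0,0,0],[0,0,0]],"twist":[[0,0,0],[0,0,0],[0,0,0],[0,0,0],[0,0,0],[0,0,0]]}'
python3 - <<'E'
from h import *
R=tool(15.87,35);z=R.as_matrix()[:,2]
s=st()[0];print(s['qpos'].round(2)); go(np.array([512.9,138.5,30])+16*z,R)
E
```

```text
clock: 18.18
eef_pos: [487.9, 208.1, 188.4]
tool_rot: [3.138, -0.616, 1.85]
force: [-1.6, -0.3, -0.9]
width: 85.4
gripper_force: 0.0
clock: 18.92
eef_pos: [528.1, 85.1, 111.3]
tool_rot: [3.14, -0.612, 1.85]
force: [-0.5, -0.0, 0.1]
width: 85.6
gripper_force: 0.0
[ 0.03  0.8   0.17  1.82 -0.82  1.02  1.07]
shift [-1.300e-02 -1.000e-03  1.144e+00] twist [ 0.0001 -0.0004  0.0005]
```

```bash
python3 -m jog '{"claw":[1,1,1,1,1,1,1,1,1],"xyz":[[-0.013,0,0.2],[0,0,0.2],[0,0,0.2],[0,0,0.2],[0,0,0.12],[0,0,0.12],[0,0,0.104],[0,0,0],[0,0,0]],"twist":[[0,0,0],[0,0,0],[0,0,0],[0,0,0],[0,0,0],[0,0,0],[0,0,0],[0,0,0],[0,0,0]]}'
python3 -m jog '{"claw":[0.8,0.6,0,0,0,0,0],"xyz":[[0,0,0],[0,0,0],[0,0,0],[0,0,0],[0,0,0],[0,0,0],[0,0,0]],"twist":[[0,0,0],[0,0,0],[0,0,0],[0,0,0],[0,0,0],[0,0,0],[0,0,0]]}'
```

```text
clock: 20.05
eef_pos: [511.9, 145.8, 17.5]
tool_rot: [3.137, -0.61, 1.85]
force: [0.7, -0.5, -0.1]
width: 85.3
gripper_force: 0.0
clock: 20.92
eef_pos: [512.0, 145.6, 18.1]
tool_rot: [3.137, -0.61, 1.85]
force: [-0.5, -2.5, 6.3]
width: 58.3
gripper_force: 63.6
```

```bash
python3 -m jog '{"claw":[0,0,0,0,0,0,0],"xyz":[[0.06,0,-0.08],[0.14,0,-0.2],[0.18,0,-0.26],[0.18,0,-0.26],[0.18,0,-0.26],[0.17,0,-0.24],[0,0,0]],"twist":[[0,0,0],[0,0,0],[0,0,0],[0,0,0],[0,0,0],[0,0,0],[0,0,0]]}'
python3 - <<'E'
from h import *
# rotate first to phi -51.6 here, then travel
R=tool(15.87,-51.6); s,p0,R0=st(); print(p0,s['width'],((R0.inv()*R).as_rotvec()/np.pi).round(4))
E
```

```text
clock: 21.8
eef_pos: [512.2, 146.2, 178.2]
tool_rot: [3.133, -0.609, 1.854]
force: [0.3, -0.2, -1.7]
width: 58.5
gripper_force: 64.1
[512.17972873 146.23857257 178.15381297] 58.461715277082305 [ 2.600e-03 -4.804e-01 -1.000e-04]
```

```bash
python3 -m jog '{"claw":[0,0,0,0,0,0,0,0,0,0,0,0],"xyz":[[0,0,0],[0,0,0],[0,0,0],[0,0,0],[0,0,0],[0,0,0],[0,0,0],[0,0,0],[0,0,0],[0,0,0],[0,0,0],[0,0,0]],"twist":[[0,-0.02,0],[0,-0.044,0],[0,-0.044,0],[0,-0.044,0],[0,-0.044,0],[0,-0.044,0],[0,-0.044,0],[0,-0.044,0],[0,-0.044,0],[0,-0.044,0],[0.001,-0.044,0],[0.001,-0.02,0]]}'
python3 - <<'E'
from h import *
s,p0,R0=st(); z=R0.as_matrix()[:,2]
print(p0,s['qpos'].round(2),s['width'])
# spin about world z at constant tcp to az -25, then travel
R=tool(-20,-51.6); print("twist",((R0.inv()*R).as_rotvec()/np.pi).round(4)); z=R.as_matrix()[:,2]
print("shift before twist",R0.inv().apply(np.array([479,-297,150])+16*z-p0)/100)
E
```

```text
clock: 23.3
eef_pos: [509.9, 148.0, 173.3]
tool_rot: [-3.134, 0.901, 1.854]
force: [-0.3, -0.0, -1.6]
width: 58.3
gripper_force: 64.1
[509.88882361 148.04662156 173.29476568] [-1.35  1.09  1.01  1.82  0.01  0.87 -0.28] 58.34794848186152
twist [0.1552 0.0008 0.1249]
shift before twist [-2.39990248 -1.5853645   3.58198236]
```

```bash
python3 -m jog '{"claw":[0,0,0,0,0,0,0,0,0,0,0,0],"xyz":[[-0.12,-0.08,0.16],[-0.24,-0.16,0.36],[-0.24,-0.16,0.36],[-0.24,-0.16,0.36],[-0.24,-0.16,0.36],[-0.12,-0.08,0.16],[0,0,0],[0,0,0],[0,0,0],[0,0,0],[0,0,0],[0,0,0]],"twist":[[0,0,0],[0,0,0],[0,0,0],[0,0,0],[0,0,0],[0,0,0],[0.026,0,0.021],[0.026,0,0.021],[0.026,0,0.021],[0.026,0,0.021],[0.026,0,0.021],[0.025,0.0008,0.02]]}'
python3 - <<'E'
from h import *
s,p0,R0=st(); print(p0,s['qpos'].round(2))
R=tool(-20,-51.6); print("twist",((R0.inv()*R).as_rotvec()/np.pi).round(4)); z=R.as_matrix()[:,2]
print("shift",R0.inv().apply(np.array([479,-297,150])+16*z-p0)/100)
E
```

```text
clock: 24.8
eef_pos: [490.9, -79.3, 158.7]
tool_rot: [-3.142, 0.894, 1.216]
force: [0.8, -1.0, -1.8]
width: 58.5
gripper_force: 64.5
[490.88007042 -79.2559493  158.72298526] [-0.88  1.13  1.03  1.78 -0.1   1.   -0.33]
twist [-0.0015 -0.0019 -0.0012]
shift [-1.23664816  0.64671958  1.83893563]
```

```bash
python3 -m jog '{"claw":[0,0,0,0,0,0,0,0],"xyz":[[-0.12,0.06,0.18],[-0.24,0.13,0.36],[-0.25,0.13,0.37],[-0.25,0.13,0.37],[-0.25,0.13,0.37],[-0.13,0.06,0.19],[0,0,0],[0,0,0]],"twist":[[0,0,0],[0,0,0],[0,0,0],[0,0,0],[0,0,0],[0,0,0],[0,0,0],[0,0,0]]}'
python3 - <<'E'
from h import *
s,p0,R0=st(); print(p0,s['qpos'].round(2)); 
R=tool(-20,-51.6); z=R.as_matrix()[:,2]; go(np.array([479,-297,150])+16*z,R)
ds=optics.get_image("side");dt=optics.get_image("top")
a=np.hstack([cv2.resize(ds["color"][150:310,210:370],(400,400),interpolation=2),cv2.resize(dt["color"][140:260,320:440],(400,400),interpolation=2)]); cv2.imwrite("pics/f.png",a[:,:,::-1])
E
```

```text
clock: 25.8
eef_pos: [475.2, -308.5, 140.9]
tool_rot: [3.14, 0.894, 1.218]
force: [1.2, 0.7, -1.1]
width: 58.5
gripper_force: 64.5
[ 475.16127693 -308.54643038  140.88663059] [-0.52  1.14  1.02  1.9  -0.02  0.6  -0.15]
shift [ 0.004 -0.003  0.008] twist [-0.0005 -0.0021 -0.0007]
```

View pics/f.png

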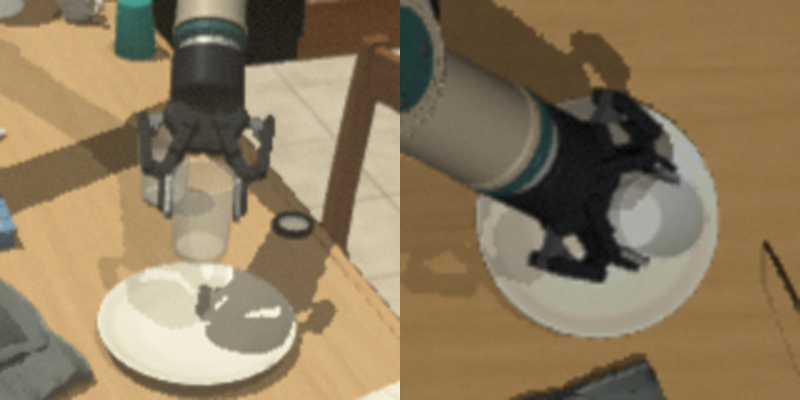

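Mouth-up and about vertical over the plate, in the side crop at (200,210) with the plate at (200,325); lowering.

```bash
python3 -m jog '{"claw":[0,0,0,0,0,0,0,0,0],"xyz":[[0.07,0,0.055],[0.11,0,0.085],[0.12,0,0.095],[0.12,0,0.095],[0.11,0,0.09],[0.08,0,0.064],[0.05,0,0.04],[0,0,0],[0,0,0]],"twist":[[0,0.0,0],[0,0,0],[0,0,0],[0,0,0],[0,0,0],[0,0,0],[0,0,0],[0,0,0],[0,0,0]]}'
python3 -m jog '{"claw":[0,0,0,0],"xyz":[[0.024,0,0.018],[0.024,0,0.018],[0,0,0],[0,0,0]],"twist":[[0,0.0,0],[0,0,0],[0,0,0],[0,0,0]]}'
python3 -m jog '{"claw":[0,0,0],"xyz":[[0.024,0,0.018],[0,0,0],[0,0,0]],"twist":[[0,0.0,0],[0,0,0],[0,0,0]]}'
```

```text
clock: 27.02
eef_pos: [475.5, -309.5, 58.2]
tool_rot: [3.137, 0.895, 1.215]
force: [-0.0, 0.2, -1.5]
width: 58.7
gripper_force: 64.5
clock: 27.52
eef_pos: [475.4, -309.1, 51.7]
tool_rot: [3.138, 0.895, 1.215]
force: [-0.2, -0.2, -0.6]
width: 58.3
gripper_force: 64.5
clock: 27.9
eef_pos: [475.4, -309.0, 48.7]
tool_rot: [3.138, 0.895, 1.216]
force: [-0.3, -0.1, -1.8]
width: 58.4
gripper_force: 64.5
```

```bash
python3 -m jog '{"claw":[0,0,0],"xyz":[[0.02,0,0.015],[0,0,0],[0,0,0]],"twist":[[0,0.0,0],[0,0,0],[0,0,0]]}'
python3 -m jog '{"claw":[0,0,0],"xyz":[[0.016,0,0.012],[0,0,0],[0,0,0]],"twist":[[0,0.0,0],[0,0,0],[0,0,0]]}'
python3 - <<'E'
from h import *
ds=optics.get_image("side")
a=cv2.resize(ds["color"][190:310,230:350],(500,500),interpolation=2); cv2.imwrite("pics/g.png",a[:,:,::-1])
E
```

```text
clock: 28.28
eef_pos: [475.3, -309.6, 48.1]
tool_rot: [3.137, 0.897, 1.214]
force: [-0.6, 3.5, 8.1]
width: 58.1
gripper_force: 64.5
clock: 28.65
eef_pos: [475.1, -310.0, 48.0]
tool_rot: [3.136, 0.899, 1.212]
force: [-0.7, 7.4, 17.6]
width: 58.5
gripper_force: 64.8
```

View pics/g.png

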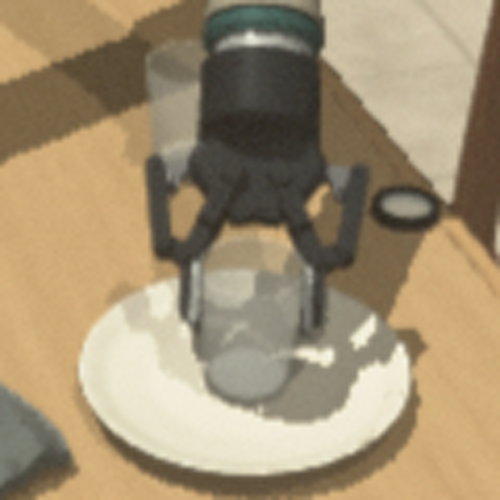

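The glass base (crop (248,375)) rests on the middle of the plate with 17 N of contact; easing off, releasing and backing out along the fingers.

```bash
python3 -m jog '{"claw":[0,0,0.72,0.76,0.8,0.85,0.9,1,1],"xyz":[[-0.018,0,-0.014],[0,0,0],[0,0,0],[0,0,0],[0,0,0],[0,0,0],[0,0,0],[0,0,0],[0,0,0]],"twist":[[0,0,0],[0,0,0],[0,0,0],[0,0,0],[0,0,0],[0,0,0],[0,0,0],[0,0,0],[0,0,0]]}'
python3 -m jog '{"claw":[1,1,1,1,1,1,1],"xyz":[[0,0,-0.12],[0,0,-0.25],[0,0,-0.3],[-0.1,0,-0.3],[-0.3,0,-0.2],[-0.4,0,-0.2],[0,0,0]],"twist":[[0,0,0],[0,0,0],[0,0,0],[0,0,0],[0,0,0],[0,0,0],[0,0,0]]}'
python3 - <<'E'
from h import *
ds=optics.get_image("side");dt=optics.get_image("top")
for c in("side","top"): print(optics.boxes_of(c,"glass"),optics.boxes_of(c,"plate"))
a=np.hstack([cv2.resize(ds["color"][170:310,220:360],(400,400),interpolation=2),cv2.resize(dt["color"][130:270,280:420],(400,400),interpolation=2)]); cv2.imwrite("pics/i.png",a[:,:,::-1])
E
```

```text
clock: 29.82
eef_pos: [475.5, -308.9, 46.5]
tool_rot: [3.138, 0.895, 1.215]
force: [0.1, 0.5, -0.3]
width: 85.4
gripper_force: 0.0
clock: 30.7
eef_pos: [495.5, -256.3, 198.3]
tool_rot: [3.129, 0.894, 1.207]
force: [0.1, 0.3, -0.7]
width: 85.6
gripper_force: 0.0
[{'rect': [276.6, 246.9, 29.4, 39.7], 'score': 0.74}, {'rect': [254.7, 147.0, 17.7, 28.4], 'score': 0.57}] [{'rect': [245.6, 256.5, 84.7, 47.9], 'score': 0.82}]
[{'rect': [368.5, 194.2, 29.8, 22.5], 'score': 0.97}, {'rect': [118.3, 144.0, 31.5, 21.6], 'score': 0.91}] [{'rect': [345.3, 174.0, 71.6, 65.8], 'score': 0.57}]
```

View pics/i.png

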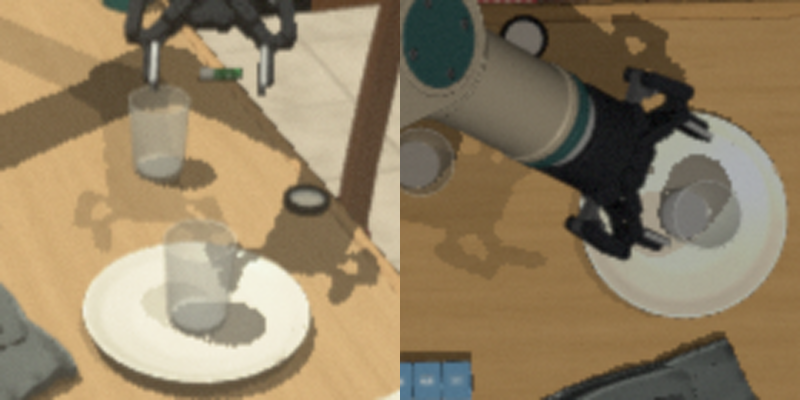

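The glass stands upright at the plate's centre (side crop base (200,315), plate centre (197,312)). The other glass is where it was, and the gripper is clear.

```bash
python3 -c "
from cell import order
print(order.finish_job())"
```

```text
the job is handed in; nothing more can be done
None
```

The glass now stands mouth-up in the middle of the plate, with the other glass left where it stood; I handed the job in at about 31 s of the 64 s, and no verdict was returned.

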